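# Stack the spacers on the eccentric idler spindle

### The job

Thread the three steel spacers onto the upright spindle of the idler stand in order of size, the widest at the bottom and the narrowest on top, and press the stiff seat collar under them fully home so that the whole stack sits down tight. Feel the spindle into each bore and press gently, never ramming it, and leave the other things on the bench where they are.

Things in the scene. Friction and masses are not known exactly. Their poses are not given: they have to be found in the camera images.
- idler_stand: Fixed dark steel foot, round, 100 mm across, carrying a hub and an upright steel spindle. Origin: centre of the foot's underside, on the bench; z up. Foot and hub reach up to 27 mm; above them is the seat collar round the spindle. The spindle is NOT on the foot's centre (see hub_axis). More than 40 N on the stand or anything it carries is ramming.
- hub_axis (a point): Point on the foot's centre line, 91 mm above the bench, level with the spindle's flat nose. The spindle, 16 mm thick, nose rim bevelled 2 x 2 mm, stands upright on an eccentric hub: its axis is 6 mm from this point, in a direction that differs each time and is not measured. The hub is too stiff to turn under gentle forces.
- seat_collar (a joint): Dark steel seat collar round the spindle, 30 mm outside diameter, 6 mm high, on which the spacers rest. Value: how far it has been pushed down, 0 (its top 41 mm above the bench) to 0.008 m (fully home against a hard stop, its top 33 mm above the bench). It starts 0 to 3 mm down. Stiff: it moves under about 8 N, stays where it is left, and does not sink under the spacers' weight.
- wide_spacer: The widest of three plain steel spacer rings lying flat on the bench: outside diameter 62 mm, height 14 mm, bore 18.4 mm right through, about 80 g. Either face may go down. Origin: centre of its underside; z is its axis, up.
- middle_spacer: The middle of three plain steel spacer rings lying flat on the bench: outside diameter 50 mm, height 14 mm, bore 18.4 mm right through, about 80 g. Either face may go down. Origin: centre of its underside; z is its axis, up.
- narrow_spacer: The narrowest of three plain steel spacer rings lying flat on the bench: outside diameter 38 mm, height 14 mm, bore 18.4 mm right through, about 80 g. Either face may go down. Origin: centre of its underside; z is its axis, up.
- solder_spool: Bystander, loose: spool of solder with dark flanges, 56 mm across, 32 mm high. Origin: centre of its underside.
- red_standoff: Bystander, loose: dark red ribbed insulator, 38 mm across, 41 mm high. Origin: centre of its underside.
- wrench_10: Bystander, loose: slim steel wrench lying flat, 136 x 20 x 5 mm, long way along its y axis. Origin: its centre, on the bench.
Things that resemble listed ones, but are neither listed nor needed, are in the scene too. Leave any black or red look-alike of the narrow_spacer alone.

How it is judged (in metres and radians):
On the way, in this order (a step that is already met when the one before it is completed fails the run):
1. the widest spacer is threaded on the spindle (z of wide_spacer in the frame of idler_stand between 0.03 and 0.083 m and horizontal distance between wide_spacer and idler_stand below 0.009 m), for 0.2 s.
2. then the middle spacer is threaded on above it (all of step 1 and z of middle_spacer in the frame of idler_stand between 0.03 and 0.083 m and horizontal distance between middle_spacer and idler_stand below 0.009 m), for 0.2 s.
3. then the narrowest is threaded on top and the collar is fully home (z of middle_spacer in the frame of idler_stand between 0.03 and 0.083 m and horizontal distance between each of middle_spacer, narrow_spacer and idler_stand below 0.009 m and z of narrow_spacer in the frame of idler_stand between 0.03 and 0.083 m and value of joint seat_collar above 0.0065 m), for 0.2 s.
At the end, for the whole second after the job is handed in: All three spacers lie flat (within 0.08 rad) and at rest round the spindle (centres within 9 mm of the foot's centre), the widest with its underside 33 mm above the bench, the middle one 47 mm and the narrowest 61 mm, each within 2 mm, and the seat collar is pushed down more than 6.5 of its 8 mm (value of joint seat_collar above 0.0065 m and z of wide_spacer in the frame of idler_stand between 0.031 and 0.035 m and horizontal distance between each of wide_spacer, middle_spacer, narrow_spacer and idler_stand below 0.009 m and angle between each of wide_spacer, middle_spacer, narrow_spacer's own z axis and vertical below 0.08 rad and linear speed of each of wide_spacer, middle_spacer, narrow_spacer below 0.02 m/s and z of middle_spacer in the frame of idler_stand between 0.045 and 0.049 m and z of narrow_spacer in the frame of idler_stand between 0.059 and 0.063 m); the robot touches nothing.
It fails at once if more than 40 N on the stand or anything it carries (contact force between idler_stand and anything else above 40 N).
It fails at once if the solder_spool is moved more than 30 mm (distance of solder_spool from where it was at the start of the episode above 0.03 m).
It fails at once if the red_standoff is moved more than 30 mm (distance of red_standoff from where it was at the start of the episode above 0.03 m).
It fails at once if the wrench_10 is moved more than 30 mm (distance of wrench_10 from where it was at the start of the episode above 0.03 m).
It also fails if it takes over 72 s, if anything falls off the work surface, if the arm or the gripper's body presses on something with over 40 N, if the wrist force passes 120 N, or if a joint passes its speed limit or range.

### The arm

A 7-joint arm with a two-finger parallel gripper is mounted at the origin on a cart in front of the work surface, level with it; the furniture and walls round the work are solid. World frame = base frame: x ahead of the robot, y to its left, z up, the work surface at z = 0. Lengths are in mm, angles in degrees, forces in N, time in s.
With the tool pointing down it reaches from about 425 to 925 mm from the base axis. Payload 6.8 kg.
Tool frame: the origin (TCP) lies at the centre of the arm's flange, where the gripper is bolted on; the fingertips stand 182 mm ahead of it and the grasp point (between the pads) lies 163 mm ahead of it; z points along the fingers, y is the line along which they close (so a half turn about z gives the same grasp; the last joint's range is limited). The gripper opens to 88 mm and grips with 3 to 60 N. Pads are 20 mm wide; open, the fingers measure 115 mm over their backs; the gripper's body (75 mm by 178 mm) begins 61 mm behind the grasp point.
Start: joints at [-76.152, 27.33, 1.283, 89.118, -0.659, 63.558, -4.761], TCP at [231.327, 634.137, 404.664] pointing down, gripper open.
Joint ranges: [-169.35, 169.35], [-19.33, 120.38], [-80.79, 83.38], [13.8, 139.57], [-78.32, 258.32], [9.67, 109.79], [-169.56, 169.56]. Speed limits (degrees/s): [136.94, 136.94, 180, 180, 180, 180, 180].

### API

Orientations are given as a 3x3 rotation matrix whose columns are the frame's x, y, z axes.
In Python, from station import ctrl, hand, inverse_kinematics, viewer, job gives the robot as it stands. The module is installed in compiled form; this text tells all that it offers. Calls block until the motion is done:
- ctrl.goto(position, orientation): joint-space move of the TCP to a pose.
- ctrl.move_linear(position, speed=150, orientation=None, max_force=None): straight line of the TCP; orientation=None keeps the orientation; speed is the mean speed in mm/s. With max_force (N) it stops when the force on the tool has changed by that much, and returns True; else False.
- ctrl.movej(angles): joint-space move.
- hand.move_gripper(opening, newtons=None): finger opening in mm; newtons is the grip in N (None keeps the last); returns when the fingers have stopped.
- ctrl.dwell(seconds).
- inverse_kinematics(position, orientation): joint angles nearest the present ones, or None.
- viewer.grab_frame(name): name is "scene" or "top" or "wrist"; returns a dict with "img" (420x560x3 uint8, red, green, blue), "depth" (420x560 float32, mm along the optical axis (not along the pixel's ray), 0 where there is no reading), "K" (3x3 intrinsics, pixels), "k1" (the pictures are not rectified: a ray, as slopes to the right and down, at radius r is drawn at 1 + k1 r^2 times it, then the intrinsics apply), "R" (3x3) and "t" (3): a world point X has camera coordinates R X + t; the wrist camera has in their place "tool_from_camera" (4x4, takes a point from camera to tool coordinates, whose origin is the TCP and whose axes are the flange's). Camera axes: x right, y down, z forward; pixel columns grow to the right and rows downward; lengths in mm; the calibration is good to about 2 mm. A picture is of the moment at which its call begins: read the wrist's pose just before it.
A pose or a line that the arm cannot do raises ctrl.IKError and nothing moves.
- job.hand_in(): hands the job in; it is judged then, once.
Trained networks look in the newest picture that a camera, given by its name, has taken for a name from the list of things; names that differ only in an ending like _2 or _b are one class to them, and where a whole thing is asked for, a point or a joint stands for the part that bears it (a point fixed in the world has none). Each returns a list of dicts, best first, with "p" (0 to 1); they miss things now and then, are a little off and sometimes report something else, mostly with a low value. They report only what shows in the picture. A call takes as long as a camera call. They do not tell look-alikes from the thing itself.
- viewer.recognise(camera, query): "at" ([x, y, z] in mm, in the coordinates of the camera as it stood for that picture, good to about 4 mm: the middle of the surface that is visible of it).
- viewer.silhouettes(camera, query): "mask" (420x560 bool, what is visible of it).
- viewer.mark_of(camera, query): "at" ([x, y, z] in mm, in the coordinates of the camera as it stood for that picture, good to about 4 mm: a listed point, or the origin of a listed thing).
Readings, each from a call of its own:
- ctrl.get_t(): time.
- ctrl.get_joints(): joint angles.
- ctrl.get_dq(): joint speeds.
- ctrl.get_tau(): joint torques, N m.
- ctrl.get_ee_pos(): TCP position.
- ctrl.get_tcp_rot(): TCP orientation.
- ctrl.get_wrist_force(): force on the tool from outside, world axes, zero at the start.
- ctrl.get_torque(): the same for the moment, N m.
- ctrl.get_width(): finger opening in mm.
- ctrl.get_grasp_force(): force on a finger pad.
Only numpy, scipy, OpenCV 4.12 (cv2) and the standard library are available. Lean on these libraries where they do the work, as an engineer would, in place of code of your own. Each camera call takes 0.05 s, during which the arm holds its last target. There are 200 camera calls.

## Working session

There is one attempt and no reset: what is moved stays moved. The work goes in short steps, each a Python script; the robot and the scene stay as the last script left them, time stands still between calls to the robot, and variables do not carry over. Pictures are saved under pics/ and viewed, at most 10 in all, crops included, and the job is handed in when it is done.

```bash
mkdir -p pics; cat > h.py <<'E'
import numpy as np, cv2
from station import ctrl, hand, inverse_kinematics, viewer, job
def pose():
    return np.array(ctrl.get_ee_pos()), np.array(ctrl.get_tcp_rot())
def grab(cam):
    p,R=pose(); f=viewer.grab_frame(cam)
    if cam=="wrist":
        T=np.array(f["tool_from_camera"]); f["Rw"]=R@T[:3,:3]; f["tw"]=R@T[:3,3]+p
    else:
        f["Rw"]=np.array(f["R"]).T; f["tw"]=-f["Rw"]@np.array(f["t"])
    return f
def W(f,c): return f["Rw"]@np.array(c)+f["tw"]
def proj(f,X):
    c=f["Rw"].T@(np.array(X)-f["tw"]); s=c[:2]/c[2]; s=s*(1+f["k1"]*(s@s)); K=np.array(f["K"])
    return np.array([K[0,0]*s[0]+K[0,2],K[1,1]*s[1]+K[1,2]])
def rays(f,uv):
    K=np.array(f["K"]); uv=np.atleast_2d(uv).astype(float)
    d=np.c_[(uv[:,0]-K[0,2])/K[0,0],(uv[:,1]-K[1,2])/K[1,1]]; s=d.copy()
    for _ in range(8): s=d/(1+f["k1"]*(s**2).sum(1,keepdims=True))
    return np.c_[s,np.ones(len(s))]
def atz(f,uv,z):
    d=rays(f,uv)@f["Rw"].T; return f["tw"]+d*((z-f["tw"][2])/d[:,2])[:,None]
def cloud(f):
    v,u=np.mgrid[0:420,0:560]; r=rays(f,np.c_[u.ravel(),v.ravel()])*f["depth"].reshape(-1,1)
    return (r@f["Rw"].T+f["tw"]).reshape(420,560,3)
def save(f,n): cv2.imwrite("pics/"+n,f["img"][:,:,::-1])
E
python3 - <<'E'
from h import *
for c in ["top","scene"]:
    f=grab(c); save(f,c+".png"); print(c,f["tw"].round(),ctrl.get_t())
    for q in ["idler_stand","wide_spacer","middle_spacer","narrow_spacer","solder_spool","red_standoff","wrench_10"]:
        for d in viewer.recognise(c,q): 
            w=W(f,d["at"]); print(q,round(d["p"],2),w.round(),proj(f,w).round())
    for d in viewer.mark_of(c,"hub_axis"): print("hub",d["p"],W(f,d["at"]).round(1))
E
```

```text
top [387.  35. 930.] 0.05
idler_stand 0.79 [ 602. -144.   11.] [359. 202.]
idler_stand 0.7 [556. 248.  31.] [178. 221.]
wide_spacer 0.88 [631. 124.  12.] [237. 189.]
wide_spacer 0.29 [483. 162.  15.] [218. 256.]
middle_spacer 0.76 [481. 160.  15.] [219. 257.]
middle_spacer 0.68 [554. 248.  35.] [177. 221.]
narrow_spacer 0.78 [375.  49.  14.] [271. 308.]
narrow_spacer 0.77 [453. -75.  13.] [329. 270.]
narrow_spacer 0.64 [449.  16.  14.] [286. 272.]
solder_spool 0.78 [555. 250.  34.] [176. 221.]
wrench_10 0.58 [547.  41.   2.] [275. 228.]
hub 0.63 [ 604.  -152.2   90.8]
scene [  69. -418.  612.] 0.5
idler_stand 0.8 [ 602. -160.   20.] [381. 284.]
wide_spacer 0.73 [631. 118.  16.] [282. 216.]
middle_spacer 0.71 [479. 157.  15.] [218. 242.]
narrow_spacer 0.93 [449. -79.  13.] [293. 310.]
narrow_spacer 0.57 [379.  45.  15.] [217. 296.]
solder_spool 0.89 [546. 239.  33.] [217. 205.]
solder_spool 0.49 [450.  10.  17.] [258. 283.]
red_standoff 0.83 [715.  54.  33.] [328. 205.]
red_standoff 0.22 [480. 157.  15.] [219. 242.]
wrench_10 0.74 [538.  36.  10.] [280. 256.]
hub 0.89 [ 611.8 -152.    97.6]
hub 0.2 [ 613.5 -149.7    3.2]
```

```bash
python3 -c "
import cv2
a=cv2.imread('pics/top.png');c=a[150:350,140:400];cv2.imwrite('pics/topc.png',cv2.resize(c,(780,600),interpolation=cv2.INTER_CUBIC))"
```

```text
(no output)
```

View pics/topc.png

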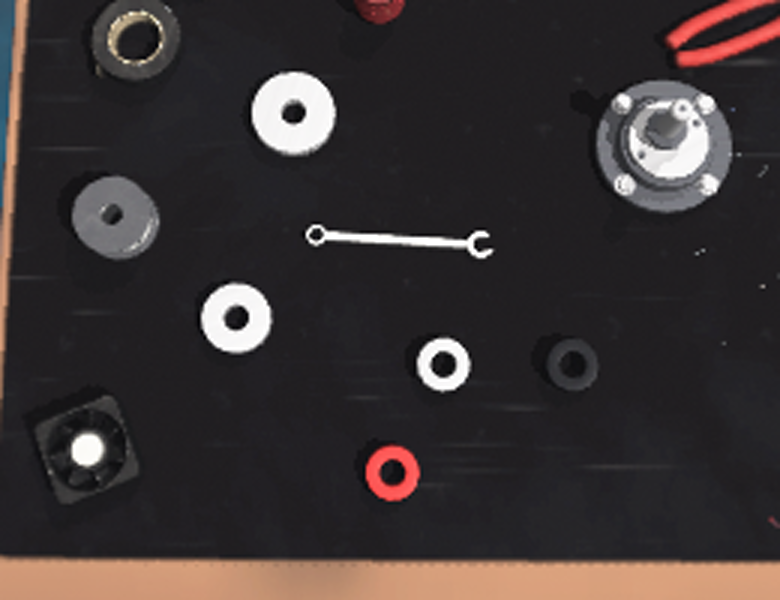

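View pics/scene.png

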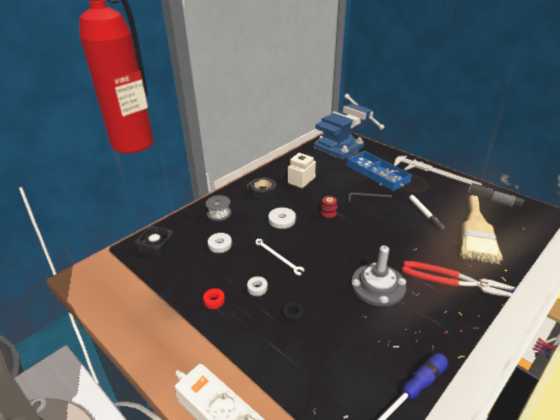

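Candidates for narrow_spacer in the top image: white/steel ring at (288,271), red ring at (271,308), black ring at (330,271). The steel one fits the description, and the enlarged crop confirms it. Wide is at (238,188) and middle at (219,256). The stand is at (362,198), with its spindle off centre. Next I move above the wide spacer and look with the wrist camera.

```bash
cat >> h.py <<'E'
RD=np.array([[1,0,0],[0,-1,0],[0,0,-1.]])
def top(f,near,z,rad,dz=4):
    """circle enclosing points of height z near a place; returns centre, diameter"""
    P=cloud(f); ok=(f["depth"]>0)&(abs(P[:,:,2]-z)<dz)&(np.hypot(*(P[:,:,:2]-near[:2]).transpose(2,0,1))<rad)
    m=ok.astype(np.uint8); m=cv2.morphologyEx(m,cv2.MORPH_OPEN,np.ones((3,3)))
    n,l,s,_=cv2.connectedComponentsWithStats(m); 
    if n<2: return None
    ok=l==1+np.argmax(s[1:,4]); q=P[ok]
    c,r=cv2.minEnclosingCircle(q[:,:2].astype(np.float32)); v,u=np.nonzero(ok)
    return np.array(c).round(1),round(2*r,1),round(float(np.median(q[:,2])),1),(u.mean().round(),v.mean().round())
E
python3 - <<'E'
from h import *
p,R=pose(); print(p.round(),R.round(2).tolist())
for n,Q in (("RD",RD),("RDflip",RD@np.diag([-1,-1,1]))):
  for X in ([631,121],[480,158],[450,14],[607,-152]):
    print(n,X,[None if (j:=inverse_kinematics([X[0],X[1],z],Q)) is None else np.round(j) for z in (190,380)])
for c in []: pass
E
```

```text
[231. 634. 405.] [[-0.94, 0.34, 0.0], [0.34, 0.94, 0.0], [0.0, 0.0, -1.0]]
RD [631, 121] [array([-40.,  44.,  33., 104., -34.,  43., -78.]), array([-46.,  31.,  42.,  97., -23.,  61., -86.])]
RD [480, 158] [array([-47.,  33.,  28., 122., -30.,  31., -87.]), array([ -60.,   15.,   42.,  116.,  -13.,   53., -102.])]
RD [450, 14] [array([-35.,  31.,  31., 130., -34.,  28., -67.]), array([-53.,   9.,  49., 122.,  -9.,  52., -89.])]
RD [607, -152] [array([-13.,  42.,  30., 106., -31.,  41., -55.]), array([-34.,  40.,  65., 100., -39.,  66., -47.])]
RDflip [631, 121] [array([-22.,  39.,   8., 102.,  -8.,  39.,  80.]), array([-28.,  26.,  15.,  96.,  -8.,  59.,  80.])]
RDflip [480, 158] [array([-30.,  30.,   6., 121.,  -6.,  29.,  71.]), array([-38.,  13.,  15., 114.,  -4.,  53.,  69.])]
RDflip [450, 14] [array([-19.,  27.,  11., 129., -12.,  25.,  91.]), array([-35.,   8.,  28., 122.,  -4.,  52.,  85.])]
RDflip [607, -152] [array([ -4.,  39.,  17., 105., -17.,  38., 113.]), array([-19.,  28.,  38., 100., -20.,  59., 116.])]
```

```bash
sed -i 's/^RD=.*/RD=np.array([[-1,0,0],[0,1,0],[0,0,-1.]])/' h.py
python3 - <<'E'
from h import *
ctrl.goto([607,-152,400],RD)
f=grab("wrist"); save(f,"w1.png"); print(ctrl.get_t(), f["tw"].round())
for z,r,d in ((91,30,4),(27,70,5)): print("stand",z,top(f,[606,-152],z,r,d))
for d in viewer.mark_of("wrist","hub_axis"): print("hub",d["p"],W(f,d["at"]).round(1))
ctrl.goto([631,121,400],RD)
f=grab("wrist"); save(f,"w2.png"); print(ctrl.get_t())
for n,X,r in (("wide",[631,121],40),("mid",[480,158],35),("nar",[450,14],30)): print(n,top(f,X,14,r))
E
python3 -c "
import cv2
a=cv2.hconcat([cv2.imread('pics/w1.png'),cv2.imread('pics/w2.png')]);cv2.imwrite('pics/w12.png',cv2.resize(a,(800,300)))"
```

```text
4.0083 [ 531. -151.  380.]
stand 91 (array([ 615.7, -147.6]), 16.1, 90.3, (np.float64(283.0), np.float64(207.0)))
stand 27 (array([ 611.2, -150.3]), 59.9, 26.8, (np.float64(279.0), np.float64(182.0)))
hub 0.78 [ 608.2 -153.3   89.2]
hub 0.32 [538.7  42.3  -0. ]
5.175
wide (array([635. , 122.2]), 62.1, 13.7, (np.float64(283.0), np.float64(184.0)))
mid (array([483.2, 160.7]), 50.3, 13.4, (np.float64(320.0), np.float64(43.0)))
nar (array([450.8,  12.9]), 37.3, 13.4, (np.float64(178.0), np.float64(15.0)))
```

View pics/w12.png

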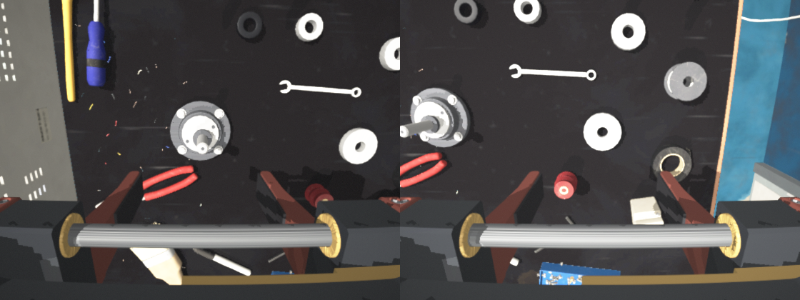

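The left half of w12 shows the stand at about (200,130), with its spindle nose at (203,142). The right half shows the wide ring at (602,131), middle at (628,32) and narrow at (527,10). The fitted diameters match (62.1, 50.3, 37.3, nose 16.1). Grasping the wide ring now.

```bash
cat >> h.py <<'E'
def pick(c,dia):
    hand.move_gripper(88 if dia>60 else dia+22)
    ctrl.goto([c[0],c[1],225],RD)
    ctrl.move_linear([c[0],c[1],185],speed=80,max_force=15)
    hand.move_gripper(dia-6,40); print("width",ctrl.get_width(),"grip",ctrl.get_grasp_force())
    ctrl.move_linear([c[0],c[1],300],speed=150)
    f=grab("wrist"); p,_=pose(); r=top(f,p,p[2]-171,dia/2+8,5)
    print("in hand",r, None if r is None else r[0]-p[:2], p.round(1), ctrl.get_t()); return f
E
python3 - <<'E'
from h import *
f=pick([635,122.2],62); save(f,"g1.png")
P=cloud(f); print(np.nanmedian(P[:,:,2]))
E
```

```text
width 61.84116731992154 grip 40.000478625297546
in hand (array([633.5, 119.1]), 71.2, 127.4, (np.float64(279.0), np.float64(261.0))) [-0.96020129 -3.20961376] [634.5 122.3 298.8] 8.2917
0.0902866674299787
```

View pics/g1.png

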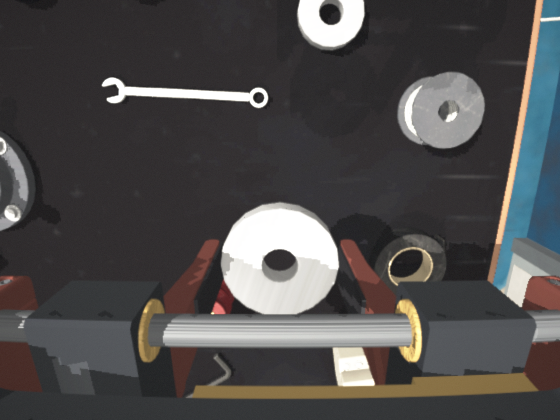

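```bash
cat >> h.py <<'E'
def hole(f=None):
    p,_=pose(); f=f or grab("wrist"); v,u=np.mgrid[0:420,0:560]; uv=np.c_[u.ravel(),v.ravel()]
    P=cloud(f).reshape(-1,3); zt0=p[2]-171
    near=np.hypot(*(P[:,:2]-p[:2]).T)
    zt=np.median(P[(near<17)&(near>12)&(abs(P[:,2]-zt0)<6),2])
    A=atz(f,uv,zt)[:,:2]; m=((np.hypot(*(A-p[:2]).T)<15)&(P[:,2]<zt-2)&(f["depth"].ravel()>0)).reshape(420,560).astype(np.uint8)
    m=cv2.morphologyEx(m,cv2.MORPH_OPEN,np.ones((3,3))); q=A[m.ravel()>0]
    c,r=cv2.minEnclosingCircle(q.astype(np.float32)); print("hole off",np.round(np.array(c)-p[:2],2),q.mean(0)-p[:2],"dia",2*r,"ztop off",zt-p[2])
    return q.mean(0)-p[:2]
E
python3 - <<'E'
from h import *
hole()
# nose again, same lateral geometry, from a higher and sideways place
ctrl.goto([640,-145,330],RD)
f=grab("wrist"); print(pose()[0].round(1), top(f,[615.7,-147.6],91,14,4), top(f,[611,-151],6,75,6),ctrl.get_t())
save(f,"n1.png")
E
```

```text
hole off [-1.6  -0.17] [-1.94106359 -0.09676249] dia 18.164033889770508 ztop off -171.52607846626876
[ 640.7 -142.2  329.3] (array([ 615.5, -147.6]), 15.7, 90.5, (np.float64(272.0), np.float64(189.0))) (array([ 572.5, -150.3]), 61.7, 9.7, (np.float64(271.0), np.float64(121.0))) 9.4417
```

```bash
cat >> h.py <<'E'
def thread(xy,zdown,F=6,speed=25):
    """feel the bore over the nose (spiral of small steps if it lands on the rim), then lower to zdown or contact"""
    xy=np.array(xy,float); ctrl.goto([*xy,288],RD); ctrl.dwell(.3)
    offs=[(0,0)]+[(r*np.cos(a),r*np.sin(a)) for r,n in((1.5,6),(3,10)) for a in np.arange(n)*2*np.pi/n]
    for o in offs:
        q=xy+o; ctrl.move_linear([*q,284],speed=60)
        hit=ctrl.move_linear([*q,266],speed=speed,max_force=F); p,_=pose()
        print("try",np.round(o,1),hit,p.round(1),np.round(ctrl.get_wrist_force(),1))
        if not hit or p[2]<270: break
    else: return False
    hit=ctrl.move_linear([*q,zdown],speed=speed,max_force=F); p,_=pose()
    print("down",hit,p.round(1),np.round(ctrl.get_wrist_force(),1),ctrl.get_t()); return True
E
python3 - <<'E'
from h import *
print(np.round(ctrl.get_wrist_force(),1))
thread([617.3,-147.5],222)
E
```

```text
[ 0.2  1.  -1.7]
try [0 0] False [ 617.2 -147.6  266. ] [-0.9  0.1 -0. ]
down True [ 617.3 -147.5  223.8] [-0.1  0.4  4.3] 12.7
```

Wide is threaded. Next, release it, look at the middle ring from close by, then pick and thread it.

```bash
cat > nxt.py <<'E'
from h import *
import sys
X=eval(sys.argv[1]); dia=float(sys.argv[2]); zd=float(sys.argv[3]); w=float(sys.argv[4])
hand.move_gripper(w); p,_=pose()
ctrl.move_linear([p[0],p[1],300],speed=150)
ctrl.goto([X[0],X[1],300],RD); f=grab("wrist"); r=top(f,X,14,dia/2+6); print("ring",r)
if r is None or abs(r[1]-dia)>3: sys.exit("bad look")
pick(r[0],dia); ctrl.dwell(.2); h=hole()
if abs(h[0])>6 or abs(h[1])>2: sys.exit("odd hole")
p,_=pose(); ctrl.move_linear([p[0],p[1],330])
ctrl.goto([640,-145,330],RD); f=grab("wrist"); n=top(f,[615.7,-147.6],91,14,4); print("nose",n)
print(thread(np.array([615.6,-147.6])-h,zd))
E
python3 nxt.py "[483.2,160.7]" 50 235 76
```

```text
ring (array([483. , 160.6]), 49.6, 13.7, (np.float64(281.0), np.float64(204.0)))
width 49.05867703688479 grip 40.00081735197455
in hand (array([475.5, 160.6]), 62.6, 127.7, (np.float64(280.0), np.float64(262.0))) [-7.01851462  0.02518615] [482.5 160.6 299.1] 17.9667
hole off [-0.96 -0.38] [-1.25055593 -0.2492842 ] dia 18.25046157836914 ztop off -171.5091782669631
nose (array([ 615.6, -147.5]), 16.0, 90.4, (np.float64(273.0), np.float64(190.0)))
try [0 0] False [ 616.8 -147.4  266. ] [-1.2 -0.9 -0.7]
down True [ 616.9 -147.3  237. ] [0.5 0.3 3.7] 22.6917
True
```

```bash
python3 nxt.py "[450.8,12.9]" 38 249 64
```

```text
ring (array([450. ,  12.8]), 37.7, 13.5, (np.float64(280.0), np.float64(202.0)))
width 36.90654483374768 grip 40.00085989013314
in hand (array([442.9,  12.9]), 49.8, 127.7, (np.float64(279.0), np.float64(262.0))) [-6.66166288  0.01892973] [449.6  12.9 299.2] 27.525
hole off [-1.11 -0.25] [-1.23811643 -0.22298545] dia 18.092134475708008 ztop off -171.48479476204668
nose (array([ 615.5, -147.4]), 15.9, 90.4, (np.float64(274.0), np.float64(191.0)))
try [0 0] False [ 616.9 -147.4  266.1] [ 0.7 -0.7 -0.1]
down True [ 616.9 -147.3  249.7] [ 0.3 -0.2  2.5] 31.5083
True
```

```bash
python3 - <<'E'
from h import *
p,_=pose()
for z in np.arange(p[2]-1,240,-1):
    hit=ctrl.move_linear([p[0],p[1],z],speed=6,max_force=18); F=np.array(ctrl.get_wrist_force())
    print(round(z,1),hit,pose()[0].round(2),F.round(1))
    if hit or F[2]>19: break
print(ctrl.get_t())
E
```

```text
248.7 False [ 617.05 -147.39  249.02] [0.3 0.1 4.9]
247.7 False [ 617.05 -147.38  248.04] [0.5 0.8 5. ]
246.7 False [ 617.06 -147.37  247.04] [-0.9  0.9  5.5]
245.7 False [ 617.08 -147.38  246.24] [-1.8  1.2  6.2]
244.7 False [ 617.13 -147.58  246.09] [-3.1  2.1 13.8]
243.7 False [ 617.14 -147.68  245.97] [-6.6  2.7 21.2]
33.375
```

Hard stop reached at TCP z ≈ 246.1, where the narrow underside should sit at about 61 mm. Now I release, back off and check.

```bash
python3 - <<'E'
from h import *
p,_=pose(); ctrl.move_linear([p[0],p[1],246],speed=10); hand.move_gripper(60)
ctrl.move_linear([p[0],p[1],330],speed=120); ctrl.goto([640,-147,380],RD); ctrl.dwell(.3)
f=grab("wrist"); save(f,"end.png"); P=cloud(f); d=np.hypot(P[:,:,0]-615.6,P[:,:,1]+147.6)
for a,b,z in ((10.5,17.5,75),(20.5,23.5,61),(26.5,29.5,47)):
    q=P[(d>a)&(d<b)&(abs(P[:,:,2]-z)<8)][:,2]; print(z,len(q),np.median(q),np.percentile(q,[5,95]))
print(top(f,[615.6,-147.6],75,30,4),ctrl.get_t())
E
```

```text
75 765 74.60403521508766 [73.40081589 75.8054134 ]
61 387 60.55762419493283 [59.11135533 61.8277136 ]
47 438 46.57148461003467 [45.0489633  47.78484059]
(array([ 616.7, -147.8]), 37.7, 74.5, (np.float64(279.0), np.float64(176.0))) 35.875
```

View pics/end.png

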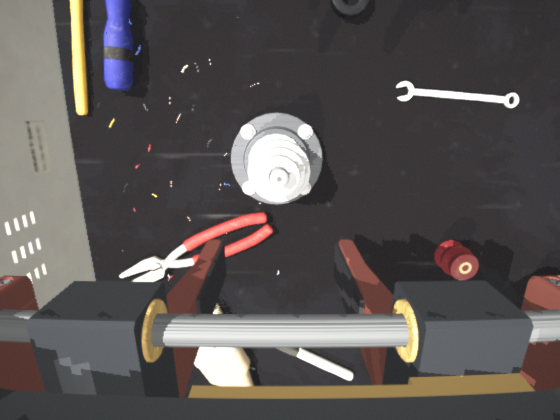

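The picture shows the three rings stacked concentrically round the nose at (280,178). Their tops read 74.6, 60.6 and 46.6 mm, against the expected 75, 61 and 47.

```bash
python3 -c "
from h import *
print(job.hand_in())"
```

```text
the job is handed in; nothing more can be done
None
```

The three spacers are on the spindle, widest at the bottom and narrowest on top, with the collar pressed to its hard stop; I handed the job in at about 36 s, with no verdict returned, and no wrist force reading above about 22 N.

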